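# Dress the biscuit-tin display stand

### The arm

A 7-joint arm with a two-finger parallel gripper is mounted at the origin on a cart in front of the work surface, level with it; the furniture and walls round the work are solid. World frame = base frame: x ahead of the robot, y to its left, z up, the work surface at z = 0. Lengths are in m, angles in rad, forces in N, time in s.
With the tool pointing down it reaches from about 0.4 to 0.85 m from the base axis. Payload 10.4 kg.
Tool frame: the origin (TCP) lies at the very end of the fingers, on their centre line; the grasp point (between the pads) lies 19 mm behind it; x points along the fingers, y is the direction in which the jaws open and shut, and the axes are right-handed (so a half turn about x gives the same grasp; the last joint's range is limited). The gripper opens to 85 mm and grips with 20 to 120 N. Pads are 22 mm wide; open, the fingers measure 114 mm over their backs; the gripper's body (76 mm by 85 mm) begins 54 mm behind the grasp point. The pads swing forward as they close: fully open they stand 13 mm farther back than shut.
Start: joints at [1.323, 0.332, -0.065, 1.46, 0.022, 1.35, -0.088], TCP at [0.139, -0.609, 0.231] pointing down, gripper open.
Joint ranges: [-2.6, 2.6], [-0.5, 2.12], [-1.47, 1.34], [0.16, 2.42], [-1.27, 4.41], [0.06, 2.06], [-2.6, 2.6]. Speed limits (rad/s): [2.22, 2.22, 2.79, 2.79, 3.14, 3.14, 3.14].

### API

Orientations are given as a unit quaternion [x, y, z, w].
In Python, from workcell import monitor, camera, ticket, regions_of gives the robot as it stands.
- The arm moves only by the tool step_arm, never from a script. Its argument "increments" is a list of rows, each a list of 5 numbers: the finger opening in m, from 0 to 0.0854, then the shift along the world's x, y, z in m, then the turn about the world's z in rad. A call has 1 to 12 rows; each row shifts and turns the commanded pose from where the row before left it; what a row does not reach is not made up. A row lasts 1/12 s, in which the tool goes at most 41.7 mm and 7.16 degrees, less where a joint would pass 70% of its speed; a pose out of reach is approached as far as the arm can. A call with a gripper value outside its range is refused whole. The fingers move at their own pace and stop on an object; "force" is the grip in N (left out, the last holds). Time passes only in rows, so rows that do not move let the fingers close. It gives the time, the measured TCP pose, the force and the opening at its end, in the units of the state.
- monitor.get_obs(): the state, without advancing time (a new reading comes with each control period).
- camera(name): name is "scene" or "top"; returns a dict with "color" (384x512x3 uint8, red, green, blue), "range_z" (384x512 float32, m along the optical axis (not along the pixel's ray), 0 where there is no reading), "fx", "fy", "cx", "cy" (pixels), "cam_to_world" (4x4, takes a point from camera to world coordinates). Camera axes: x right, y up, looking along -z (the intrinsics and any distortion apply to the point x, -y, -z); pixel columns grow to the right and rows downward; lengths in m; the calibration is good to about 2 mm. A picture is of the moment at which its call begins.
- ticket.hand_in(): hands the job in, once; it reports no verdict.
Trained networks look in a picture, given as the dict that the camera call returned (one of the last four; its "shot" number tells which), for a name from the list of things; names that differ only in an ending like _2 or _b are one class to them, and where a whole thing is asked for, a point or a joint stands for the part that bears it (a point fixed in the world has none). Each returns a list of dicts, best first, with "p" (0 to 1); they miss things now and then, are a little off and sometimes report something else, mostly with a low value. They report only what shows in the picture. A call takes as long as a camera call.
- regions_of(picture, query): "region" (384x512 bool, what is visible of it) and "centre" ([row, column] in pixels, amid what is visible of it).
The state is a dict: "clock": time; "joint_pos": joint angles; "joint_velocities": joint speeds; "tau": joint torques, N m; "position": TCP position; "ee_rot": TCP orientation; "ft_force": force on the tool from outside, world axes, zero at the start; "torque": the same for the moment, N m; "grip_width": opening from 0.0 (shut) to 1.0 (fully open).
Only numpy, scipy, OpenCV 4.12 (cv2) and the standard library are available. Lean on these libraries where they do the work, as an engineer would, in place of code of your own. Each camera call takes 0.05 s, during which the arm holds its last target. There are 200 camera calls.

### The job

Dress the display stand with the biscuit tins. First slip the tall tin in between the two tins that already stand close together on it, easing them apart, until it rests on the ledge behind the lip and leans on the backrest like them; then set every small tin from the table on the stand in the same way, in one neat row with those three, at most two at either end, each close beside its neighbour with no gap as wide as a finger (under 15 mm). Also stand the wooden-footed price card upright on the table just in front of the stand (its foot 1 to 7 cm from the stand's base), centred on the tall tin and square to the stand; leave the bell and the small jar alone.

Things in the scene. Friction and masses are not known exactly. Their poses are not given: they have to be found in the camera images.
- display_stand: fixed wooden stand, base 110 deep (x) x 524 long (y) x 10 mm. Origin under the base's centre, on the table; x to the back (away from the robot), y along it, z up. Carries the tilted cradle: backrest 48 mm high, 12 thick (a 90 mm tin stands 42 mm above it); ledge 48 mm deep; front lip 14 mm high, 6 thick. Waxed, slippery for bare metal (friction 0.3), not for rubber
- stand_cradle: the stand's tilted seat. Origin: mid inner corner of ledge and backrest. y along the stand; z up the backrest, which leans 0.38 rad away from the robot; x into the backrest. Backrest face: x = 0; ledge top: z = 0; lip's inner face: x = -48 mm. Seated tin: origin x = -18 mm, z = 0, axes along these. Room for tins from y = -250 to 250 mm, between low end cheeks
- tall_tin: the tall flat biscuit tin of bare metal, 58 wide (its y) x 36 thick (its x) x 120 high (its z), corners of the broad face rounded to 12 mm, 240 g (+-30%), the same front and back; bottom-heavy; origin at the centre of its underside. Starts standing upright on the table in front of the stand
- tin_a: flat biscuit tin of bare metal, 58 wide (its y) x 36 thick (its x) x 90 high (its z), corners of the broad face rounded to 12 mm, 200 g (+-30%), the same front and back; bottom-heavy, a rubber pad beneath; origin at the centre of its underside. Starts standing upright on its narrow bottom face on the table, in front of the stand; one of up to four alike, of which some may be absent
- tin_b: flat biscuit tin of bare metal, 58 wide (its y) x 36 thick (its x) x 90 high (its z), corners of the broad face rounded to 12 mm, 200 g (+-30%), the same front and back; bottom-heavy, a rubber pad beneath; origin at the centre of its underside. Starts standing upright on its narrow bottom face on the table, in front of the stand; one of up to four alike, of which some may be absent
- tin_c: flat biscuit tin of bare metal, 58 wide (its y) x 36 thick (its x) x 90 high (its z), corners of the broad face rounded to 12 mm, 200 g (+-30%), the same front and back; bottom-heavy, a rubber pad beneath; origin at the centre of its underside. Starts standing upright on its narrow bottom face on the table, in front of the stand; one of up to four alike, of which some may be absent
- tin_d: flat biscuit tin of bare metal, 58 wide (its y) x 36 thick (its x) x 90 high (its z), corners of the broad face rounded to 12 mm, 200 g (+-30%), the same front and back; bottom-heavy, a rubber pad beneath; origin at the centre of its underside. Starts standing upright on its narrow bottom face on the table, in front of the stand; one of up to four alike, of which some may be absent
- pair_left: biscuit tin like the small ones (58 x 36 x 90 mm, x thick, y wide, z high, origin at the centre of the underside), already seated on the stand; the one on the +y side. Loose: it slides aside along the ledge when pushed. The clear gap between the two is 48 to 54 mm, less than the tall tin's 58 mm, but the rounded corners let the tin wedge them apart from above with a few newtons
- pair_right: the same, the one on the -y side
- price_card: price card, 58 wide (y), 82 mm high, upright in a wooden foot 28 (x) x 48 (y) x 14 mm high; origin under the centre of the foot. The card itself is 4 mm thick, x = -4 to 0 mm, and can be pinched across its thickness near its top. 40 g. Starts on the table
- spice_jar: small jar with a yellow cap, 42 mm wide, 96 mm high, on the table past the right end of the stand, origin under its centre. A bystander, to be left alone
- counter_bell: bell, 76 mm wide, 56 mm high, on the upper step of the table behind the stand, origin under its centre. A bystander, to be left alone

How it is judged:
On the way, in this order (a step that is already met when the one before it is completed fails the run):
1. the tall tin is seated on the stand between the two tins that stood there (x of tall_tin in the frame of stand_cradle between -0.03 and -0.012 m and z of tall_tin in the frame of stand_cradle between -0.006 and 0.006 m and y of tall_tin in the frame of stand_cradle between -0.23 and 0.23 m and angle between the y axis of each of tall_tin, pair_left, pair_right and the y axis of stand_cradle, either way round below 0.09 rad and angle between the z axis of each of tall_tin, pair_left, pair_right and the z axis of stand_cradle, either way round below 0.12 rad and x of pair_left in the frame of stand_cradle between -0.03 and -0.012 m and z of pair_left in the frame of stand_cradle between -0.006 and 0.006 m and y of pair_left in the frame of stand_cradle between -0.23 and 0.23 m and x of pair_right in the frame of stand_cradle between -0.03 and -0.012 m and z of pair_right in the frame of stand_cradle between -0.006 and 0.006 m and y of pair_right in the frame of stand_cradle between -0.23 and 0.23 m and distance between each of pair_left, pair_right and tall_tin below 0.074 m and distance between pair_left and pair_right above 0.108 m), for 0.3 s.
2. all small tins are seated on the stand in the row too (all of step 1 and x of tin_a in the frame of stand_cradle between -0.03 and -0.012 m and z of tin_a in the frame of stand_cradle between -0.006 and 0.006 m and y of tin_a in the frame of stand_cradle between -0.23 and 0.23 m and angle between the y axis of each of tin_a, tin_b, tin_c, tin_d and the y axis of stand_cradle, either way round below 0.09 rad and angle between the z axis of each of tin_a, tin_b, tin_c, tin_d and the z axis of stand_cradle, either way round below 0.12 rad and distance between each of tin_a, tin_b, tin_c, tin_d and tall_tin below 0.205 m and (distance between tin_a and tin_b below 0.074 m or distance between tin_a and tin_c below 0.074 m or distance between tin_a and tin_d below 0.074 m or distance between tin_a and pair_left below 0.074 m or distance between tin_a and pair_right below 0.074 m) and x of tin_b in the frame of stand_cradle between -0.03 and -0.012 m and z of tin_b in the frame of stand_cradle between -0.006 and 0.006 m and y of tin_b in the frame of stand_cradle between -0.23 and 0.23 m and (distance between tin_b and tin_a below 0.074 m or distance between tin_b and tin_c below 0.074 m or distance between tin_b and tin_d below 0.074 m or distance between tin_b and pair_left below 0.074 m or distance between tin_b and pair_right below 0.074 m) and x of tin_c in the frame of stand_cradle between -0.03 and -0.012 m and z of tin_c in the frame of stand_cradle between -0.006 and 0.006 m and y of tin_c in the frame of stand_cradle between -0.23 and 0.23 m and (distance between tin_c and tin_a below 0.074 m or distance between tin_c and tin_b below 0.074 m or distance between tin_c and tin_d below 0.074 m or distance between tin_c and pair_left below 0.074 m or distance between tin_c and pair_right below 0.074 m) and x of tin_d in the frame of stand_cradle between -0.03 and -0.012 m and z of tin_d in the frame of stand_cradle between -0.006 and 0.006 m and y of tin_d in the frame of stand_cradle between -0.23 and 0.23 m and (distance between tin_d and tin_a below 0.074 m or distance between tin_d and tin_b below 0.074 m or distance between tin_d and tin_c below 0.074 m or distance between tin_d and pair_left below 0.074 m or distance between tin_d and pair_right below 0.074 m)), for 0.3 s.
At the end, for the whole second after the job is handed in: All tins seated: on ledge (6 mm), backrest (12 mm, 0.12 rad); tall tin between the first two; each under 74 mm (centres) from a neighbour, 205 mm from the tall one; card upright, origin 60-145 mm before the stand's, 30 mm off the tall tin's middle, square (0.25 rad); all at rest (all of step 2 and y of price_card in the frame of tall_tin between -0.03 and 0.03 m and x of price_card in the frame of display_stand between -0.145 and -0.06 m and angle between price_card's own z axis and vertical below 0.12 rad and height (world z) of price_card between -0.008 and 0.008 m and angle between the x axis of price_card and the x axis of display_stand, either way round below 0.25 rad and linear speed of each of tin_a, tin_b, tin_c, tin_d, tall_tin, pair_left, pair_right, price_card below 0.02 m/s); the robot touches nothing.
It fails at once if a bystander (bell, small jar) is moved more than 3 cm (distance of any of spice_jar, counter_bell from where it was at the start of the episode above 0.03 m).
Of tin_a, tin_b, tin_c, tin_d only 2 to 4 are there at a start; the rules pass over those that are not, and their reading is None.
At some moment in a run one of tin_a, tin_b, tin_c, tin_d may be knocked a few centimetres aside while the robot is not near it.
It also fails if it takes over 210 s, if anything falls off the work surface, if the arm or the gripper's body presses on something with over 40 N, if the wrist force passes 120 N, or if a joint passes its speed limit or range.

## Working session

There is one attempt and no reset: what is moved stays moved. The work goes in short steps, Python scripts to look and compute and a tool call to move; the robot and the scene stay as the last step left them, time stands still between calls to the robot, and variables do not carry over. Pictures are saved under pics/ and viewed, about 12 in all and at most 16, crops included, and the job is handed in when it is done.

Besides the shell and the picture viewer there is one more tool, called after ">>>" as a command line: name --pt "numbers of a row" for each row, then --argument value for the rest. step_arm: Moves the arm, as the interface text tells. Its arguments: {"type":"object","properties":{"increments":{"type":"array"},"force":{"type":"number"}},"required":["increments"]}

```bash
ls; mkdir -p pics; cat > h.py <<'E'
import numpy as np, cv2
from workcell import monitor, camera, ticket, regions_of
def pts(c):
    v,u=np.mgrid[0:384,0:512]; z=c["range_z"]
    P=np.stack([(u-c["cx"])/c["fx"]*z,-(v-c["cy"])/c["fy"]*z,-z,np.ones_like(z)],-1)
    W=P@np.array(c["cam_to_world"]).T
    W=W[...,:3]; W[z<=0]=np.nan
    return W
def save(c,n,s=1.5): cv2.imwrite("pics/"+n,cv2.resize(c["color"][...,::-1],None,fx=s,fy=s))
E
python3 - <<'E'
from h import *
print(monitor.get_obs())
for n in ["scene","top"]:
    c=camera(n); save(c,n+"0.png"); W=pts(c); np.savez(n+"0.npz",W=W,col=c["color"])
    print(n,np.array(c["cam_to_world"]).round(3).tolist(),[k for k in c])
    for q in ["tin_a","tall_tin","pair_left","price_card","display_stand","spice_jar"]:
        for r in regions_of(c,q):
            p=W[r["region"]]; p=p[~np.isnan(p[:,0])]
            if len(p): print(q,round(r["p"],2),np.round(r["centre"]),len(p),np.percentile(p,[2,50,98],axis=0).round(3).tolist())
E
```

```text
pics
{'clock': 0.0, 'joint_pos': array([ 1.3234173 ,  0.33285968, -0.06469918,  1.46095004,  0.02162609,
        1.34989882, -0.08848038]), 'joint_velocities': array([ 0.00062335, -0.00052742,  0.00074816,  0.00104669,  0.00162218,
        0.00067929,  0.00266608]), 'tau': array([-5.88088242e-04, -6.25444007e+01,  4.86669329e-02, -3.91608739e+01,
        1.61418202e-02,  9.94781993e-03, -1.22779900e-05]), 'position': array([ 0.13920801, -0.60891157,  0.23051939]), 'ee_rot': array([-0.70255504, -0.07981425,  0.70273219, -0.07882623]), 'ft_force': array([-0.32089807, -0.12325838,  0.2464533 ]), 'torque': array([ 0.00070089, -0.06035539,  0.03309818]), 'grip_width': 0.9996666051035925}
scene [[-0.721, 0.423, -0.549, 0.12], [-0.693, -0.437, 0.574, 0.516], [0.003, 0.794, 0.608, 0.627], [0.0, 0.0, 0.0, 1.0]] ['color', 'range_z', 'fx', 'fy', 'cx', 'cy', 'cam_to_world', 'shot']
tin_a 0.95 [203. 345.] 891 [[0.417, -0.177, 0.006], [0.435, -0.142, 0.059], [0.468, -0.125, 0.09]]
tin_a 0.77 [307. 176.] 1461 [[0.467, 0.283, 0.006], [0.482, 0.322, 0.07], [0.51, 0.345, 0.09]]
tin_a 0.67 [277. 235.] 
[... 1389 characters left out ...]
244. 210.] 315 [[0.443, 0.033, 0.06], [0.466, 0.061, 0.12], [0.487, 0.089, 0.124]]
pair_left 0.92 [183. 218.] 535 [[0.6, 0.025, 0.041], [0.63, 0.054, 0.105], [0.663, 0.084, 0.118]]
price_card 0.7 [253. 335.] 186 [[0.423, -0.311, 0.001], [0.437, -0.283, 0.015], [0.451, -0.256, 0.082]]
display_stand 0.82 [201. 243.] 5554 [[0.528, -0.257, 0.007], [0.601, -0.009, 0.032], [0.687, 0.241, 0.065]]
spice_jar 0.69 [210. 354.] 322 [[0.543, -0.355, 0.005], [0.565, -0.328, 0.095], [0.588, -0.313, 0.1]]
spice_jar 0.68 [250. 337.] 188 [[0.423, -0.313, -0.001], [0.437, -0.283, 0.015], [0.451, -0.256, 0.082]]
spice_jar 0.46 [242. 170.] 353 [[0.456, 0.162, 0.027], [0.476, 0.185, 0.089], [0.494, 0.217, 0.094]]
```

View pics/scene0.png

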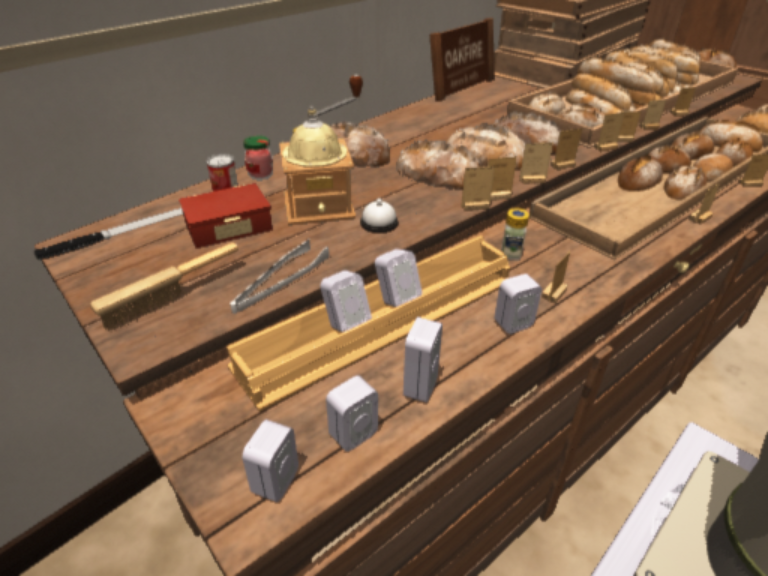

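View pics/top0.png

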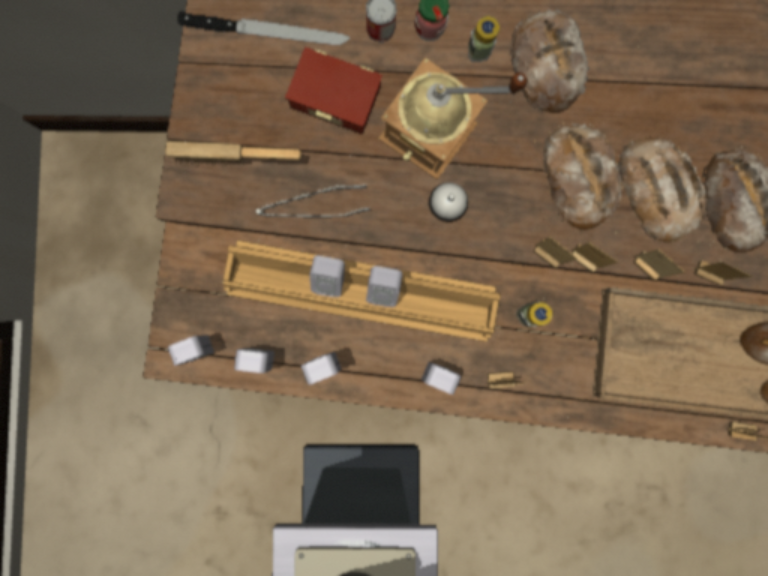

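```bash
cat >> h.py <<'E'
def rects(W,zlo,zhi,box,minn=40):
    m=(W[...,2]>zlo)&(W[...,2]<zhi)&(W[...,0]>box[0])&(W[...,0]<box[1])&(W[...,1]>box[2])&(W[...,1]<box[3])
    n,l=cv2.connectedComponents(m.astype(np.uint8))
    out=[]
    for i in range(1,n):
        p=W[l==i]
        if len(p)<minn: continue
        r=cv2.minAreaRect((p[:,:2]*1000).astype(np.float32))
        b=cv2.boxPoints(r); e=b[1]-b[0]; f=b[2]-b[1]
        L=e if np.hypot(*e)>np.hypot(*f) else f
        a=np.arctan2(L[1],L[0])%np.pi
        out.append((np.round(r[0],1),sorted(np.round(r[1],1)),round(float(a-np.pi/2),3),round(float(np.median(p[:,2])),4),len(p)))
    return out
E
python3 - <<'E'
from h import *
W=np.load("top0.npz")["W"]
print("small");[print(*r) for r in rects(W,.078,.1,(.38,.54,-.24,.42))]
print("tall");[print(*r) for r in rects(W,.108,.13,(.38,.54,-.24,.42))]
print("pair");[print(*r) for r in rects(W,.085,.13,(.56,.72,-.3,.3))]
print("card");[print(*r) for r in rects(W,.007,.022,(.38,.52,-.4,-.22),10)]
[print(*r) for r in rects(W,.05,.1,(.38,.52,-.4,-.22),5)]
print("stand");[print(*r) for r in rects(W,.005,.08,(.5,.72,-.3,.3))]
print("base");[print(*r) for r in rects(W,.006,.014,(.5,.72,-.3,.3))]
E
```

```text
small
[493.6 311.1] [np.float64(35.8), np.float64(58.0)] 0.389 0.0903 289
[475.2 191.7] [np.float64(36.6), np.float64(57.2)] -0.112 0.0901 289
[ 443.7 -159.2] [np.float64(35.7), np.float64(57.3)] -0.398 0.0901 281
tall
[463.2  63.4] [np.float64(36.4), np.float64(57.8)] 0.399 0.1204 297
pair
[639.6  53.4] [np.float64(48.3), np.float64(57.8)] -0.19 0.1086 376
[621.3 -51.6] [np.float64(48.9), np.float64(57.8)] -0.157 0.109 373
card
[ 515.9 -239.5] [np.float64(6.1), np.float64(33.6)] 0.009 0.0113 26
[ 441.7 -279.8] [np.float64(16.1), np.float64(54.0)] 0.091 0.0147 97
[ 424.4 -282.9] [np.float64(3.4), np.float64(46.4)] 0.007 0.0136 27
[ 435.4 -282.1] [np.float64(1.1), np.float64(56.5)] 0.079 0.0688 31
stand
[718.  -59.4] [np.float64(53.4), np.float64(487.9)] -0.11 0.0552 1907
[610.8  -3.4] [np.float64(116.0), np.float64(533.2)] -0.173 0.0329 5914
[510.1 287.7] [np.float64(2.1), np.float64(20.5)] -1.182 0.0497 51
base
[688.5 159.7] [np.float64(13.4), np.float64(164.5)] -0.173 0.0108 195
[661.5  -0.8] [np.float64(14.7), np.float64(75.1)] -0.178 0.0104 75
[ 629.9 -176.8] [np.float64(12.6), np.float64(197.4)] -0.169 0.0107 246
[5.621e+02 5.000e-01] [np.float64(13.8), np.float64(519.9)] -0.172 0.0107 718
```

The pictures agree with the network finds: three small tins, at top-view px ≈ (188,350), (252,361) and (442,378). The tall tin is at (320,369), the pair at (327,276)/(385,286) and the card at (503,380). The stand yaw is about -0.173. Next I'll fix the cradle geometry and the tool yaw.

```bash
python3 - <<'E'
from h import *
from scipy.spatial.transform import Rotation as R
o=monitor.get_obs(); print("tool axes",R.from_quat(o["ee_rot"]).as_matrix().round(3).tolist())
th=-0.173; ex=np.array([np.cos(th),np.sin(th)]); ey=np.array([-np.sin(th),np.cos(th)])
C=np.array([.6108,-.0034])
for n in ["top0.npz","scene0.npz"]:
    W=np.load(n)["W"].reshape(-1,3); W=W[~np.isnan(W[:,0])]
    s=np.c_[(W[:,:2]-C)@ex,(W[:,:2]-C)@ey,W[:,2]]
    m=(abs(s[:,0])<.09)&(abs(s[:,1])<.285)&(s[:,2]>.005)
    s=s[m]
    print(n,"extent y base",np.percentile(s[s[:,2]<.014][:,1],[.5,99.5]).round(4),"x",np.percentile(s[(s[:,2]<.014)][:,0],[1,99]).round(4))
    e=s[(abs(s[:,1])>.12)&(abs(s[:,1])<.235)]
    for a in np.arange(-.06,.065,.005):
        q=e[(e[:,0]>=a)&(e[:,0]<a+.005)]
        if len(q)>5: print(round(a+.0025,4),np.percentile(q[:,2],[10,50,90]).round(4))
    for g in (1,-1):
        q=s[(s[:,1]*g>.02)&(s[:,1]*g<.1)&(s[:,2]>.08)]
        # top face vs front: rotate by 0.38
        u=q[:,0]*np.cos(.38)-q[:,2]*np.sin(.38); w=q[:,0]*np.sin(.38)+q[:,2]*np.cos(.38)
        print("pair",g,"u pct",np.percentile(u,[2,10,50,98]).round(4),"w",np.percentile(w,[50,90,98]).round(4),"y",np.percentile(q[:,1],[1,99]).round(4))
E
```

```text
tool axes [[0.0, 0.223, -0.975], [-0.0, -0.975, -0.223], [-1.0, 0.0, -0.0]]
top0.npz extent y base [-0.2654  0.2741] x [-0.0793  0.0829]
-0.0575 [0.0066 0.0078 0.0088]
-0.0525 [0.0074 0.0103 0.0132]
-0.0475 [0.0083 0.011  0.0136]
-0.0425 [0.0093 0.014  0.0411]
-0.0375 [0.0433 0.0486 0.0533]
-0.0325 [0.0499 0.0523 0.0549]
-0.0275 [0.0329 0.0356 0.0384]
-0.0225 [0.0308 0.0336 0.0368]
-0.0175 [0.0294 0.0318 0.0342]
-0.0125 [0.0272 0.0297 0.0327]
-0.0075 [0.0245 0.0274 0.0303]
-0.0025 [0.0233 0.0259 0.0284]
0.0025 [0.0213 0.0238 0.0266]
0.0075 [0.0192 0.0217 0.0244]
0.0125 [0.0221 0.0282 0.0341]
0.0175 [0.0348 0.0403 0.046 ]
0.0225 [0.0476 0.0533 0.0586]
0.0275 [0.06   0.0634 0.0663]
0.0325 [0.0611 0.0636 0.066 ]
0.0375 [0.0593 0.0614 0.064 ]
0.0425 [0.0088 0.0113 0.0135]
0.0475 [0.0084 0.0111 0.0138]
0.0525 [0.0082 0.0106 0.0135]
0.0575 [0.0052 0.0059 0.0072]
pair 1 u pct [-0.0367 -0.0359 -0.0271 -0.    ] w [0.1107 0.1142 0.116 ] y [0.0323 0.0889]
pair -1 u pct [-0.0369 -0.0356 -0.0264 -0.0002] w [0.1113 0.1145 0.1162] y [-0.0741 -0.0206]
scene0.npz extent y base [-0.2544  0.2741] x [-0.0562  0.0738]
-0.0575 [0.0055 0.0067 0.0093]
-0.0525 [0.0063 0.0086 0.0102]
-0.0475 [0.0077 0.009  0.0105]
-0.0425 [0.0085 0.0349 0.0399]
-0.0375 [0.0088 0.0433 0.0498]
-0.0325 [0.0081 0.0105 0.0513]
-0.0275 [0.0077 0.009  0.0103]
-0.0225 [0.0075 0.0088 0.0102]
-0.0175 [0.0069 0.0074 0.008 ]
-0.0075 [0.025  0.0259 0.0272]
-0.0025 [0.0227 0.024  0.0251]
0.0025 [0.0207 0.022  0.0232]
0.0075 [0.0189 0.0202 0.0225]
0.0125 [0.0205 0.026  0.0326]
0.0175 [0.0314 0.0385 0.0449]
0.0225 [0.0442 0.0509 0.0576]
0.0275 [0.0549 0.0602 0.063 ]
0.0325 [0.0606 0.0617 0.0627]
0.0375 [0.0593 0.0601 0.0606]
pair 1 u pct [-0.0368 -0.0357 -0.0334 -0.0002] w [0.0963 0.1112 0.1118] y [0.034  0.0917]
pair -1 u pct [-0.0367 -0.0356 -0.0337 -0.0005] w [0.0981 0.1113 0.112 ] y [-0.074  -0.0204]
```

>>> step_arm --pt "0.085 0.02 0.026 0.009 0.09" --pt "0.085 0.02 0.026 0.009 0.09" --pt "0.085 0.02 0.026 0.009 0.09" --pt "0.085 0.02 0.026 0.009 0.09" --pt "0.085 0.02 0.026 0.009 0.09" --pt "0.085 0.02 0.026 0.009 0.09" --pt "0.085 0.02 0.026 0.0 0.09" --pt "0.085 0.02 0.026 0.0 0.09" --pt "0.085 0.012 0.034 0.0 0.09" --pt "0.085 0.012 0.034 0.0 0.09" --pt "0.085 0.012 0.034 0.0 0.09" --pt "0.085 0.012 0.034 0.0 0.09" --force 80

```text
clock: 1.7
position: [0.3477, -0.2636, 0.2855]
ee_rot: [-0.561, -0.43, 0.561, -0.431]
ft_force: [1.2, -0.0, 0.5]
grip_width: 0.993
```

>>> step_arm --pt "0.085 0.012 0.034 0.0 0.09" --pt "0.085 0.012 0.034 0.0 0.09" --pt "0.085 0.012 0.034 0.0 0.09" --pt "0.085 0.012 0.034 0.0 0.09" --pt "0.085 0.012 0.034 0.0 0.09" --pt "0.085 0.012 0.034 0.0 0.09" --pt "0.085 0.012 0.034 0.0 0.09" --pt "0.085 0.012 0.03 0.0 0.035" --pt "0.085 0 0 0 0"

```text
clock: 2.45
position: [0.4445, 0.0092, 0.2859]
ee_rot: [0.389, 0.591, -0.387, 0.592]
ft_force: [-0.0, 0.2, 0.0]
grip_width: 0.995
```

>>> step_arm --pt "0.085 0.01 0.03 0.0 -0.01" --pt "0.085 0.0087 0.024 -0.03 0" --pt "0.085 0 0 -0.037 0" --pt "0.085 0 0 -0.035 0" --pt "0.085 0 0 -0.035 0" --pt "0.085 0 0 -0.035 0" --pt "0.085 0 0 -0.025 0" --pt "0.085 0 0 -0.01 0" --pt "0.03 0 0 0 0" --pt "0.03 0 0 0 0" --pt "0.03 0 0 0 0" --pt "0.03 0 0 0 0"

```text
clock: 3.45
position: [0.4633, 0.0567, 0.08]
ee_rot: [0.395, 0.586, -0.394, 0.588]
ft_force: [1.3, -0.0, 0.6]
grip_width: 0.452
```

>>> step_arm --pt "0.03 0 0 0 0" --pt "0.03 0 0 0 0" --pt "0.03 0 0 0.01 0" --pt "0.03 0 0 0.03 0" --pt "0.03 0 0 0.03 0" --pt "0.03 0 0 0.04 0" --pt "0.03 0 0 0.03 0" --pt "0.03 0 0 0 0"

```text
clock: 4.12
position: [0.4646, 0.0576, 0.225]
ee_rot: [0.395, 0.584, -0.392, 0.59]
ft_force: [1.4, -0.4, -2.1]
grip_width: 0.413
```

>>> step_arm --pt "0.03 0.02 -0.008 0.005 -0.07" --pt "0.03 0.02 -0.008 0.005 -0.07" --pt "0.03 0.02 -0.008 0 -0.07" --pt "0.03 0.02 -0.008 0 -0.07" --pt "0.03 0.02 -0.008 0 -0.07" --pt "0.03 0.02 -0.008 0 -0.07" --pt "0.03 0.02 -0.008 0 -0.07" --pt "0.03 0.02 -0.005 0 -0.07" --pt "0.03 0.015 0 0 -0.01" --pt "0.03 0 0 0 0" --pt "0.03 0 0 0 0"

```text
clock: 5.03
position: [0.6369, -0.004, 0.2281]
ee_rot: [-0.543, -0.453, 0.543, -0.452]
ft_force: [0.1, 0.6, -2.4]
grip_width: 0.412
```

```bash
cat >> h.py <<'E'
from scipy.spatial.transform import Rotation as R
th=-0.173; ex=np.array([np.cos(th),np.sin(th)]); ey=np.array([-np.sin(th),np.cos(th)])
C=np.array([.6108,-.0034])
def S(W): return np.stack([(W[...,:2]-C)@ex,(W[...,:2]-C)@ey,W[...,2]],-1)
def state():
    o=monitor.get_obs(); r=R.from_quat(o["ee_rot"]).as_matrix()
    print("t",round(o["clock"],2),"pos",o["position"].round(4),"stand",S(o["position"]).round(4),"yaw",round(np.arctan2(r[1,1],r[0,1]),3),"w",round(o["grip_width"]*85.4,1),"F",o["ft_force"].round(1))
def look(n,s=1.5,crop=None):
    c=camera(n); W=pts(c)
    return c,W
E
python3 - <<'E'
from h import *
state()
for n in ("top","scene"):
    c,W=look(n); save(c,n+"1.png"); np.savez(n+"1.npz",W=W)
    r=regions_of(c,"tall_tin")
    for q in r[:2]:
        s=S(W[q["region"]]); s=s[~np.isnan(s[:,0])]
        print(n,q["p"],np.percentile(s,[1,5,50,95,99],axis=0).round(4).tolist())
    for q in regions_of(c,"pair_left")[:3]:
        s=S(W[q["region"]]); s=s[~np.isnan(s[:,0])]
        print(n,"pair",q["p"],np.percentile(s,[2,50,98],axis=0).round(4).tolist())
E
```

```text
t 5.03 pos [ 0.6369 -0.004   0.2281] stand [0.0258 0.0039 0.2281] yaw -0.18 w 35.2 F [ 0.1  0.6 -2.4]
scene 0.9 [[0.004, -0.0172, 0.1521], [0.005, -0.0121, 0.1599], [0.0079, 0.027, 0.2106], [0.0373, 0.0401, 0.2676], [0.0415, 0.0409, 0.2685]]
scene 0.26 [[0.0078, -0.1808, 0.0526], [0.1526, -0.1708, 0.0548], [0.163, -0.1489, 0.0736], [0.1778, -0.1372, 0.0936], [0.19, -0.0181, 0.1925]]
scene pair 0.64 [[-0.02, 0.034, 0.04], [-0.0006, 0.0702, 0.0814], [0.0373, 0.0917, 0.1144]]
scene pair 0.64 [[-0.0196, -0.1081, 0.0373], [0.0006, -0.0354, 0.0792], [0.0956, -0.0151, 0.1142]]
```

View pics/scene1.png

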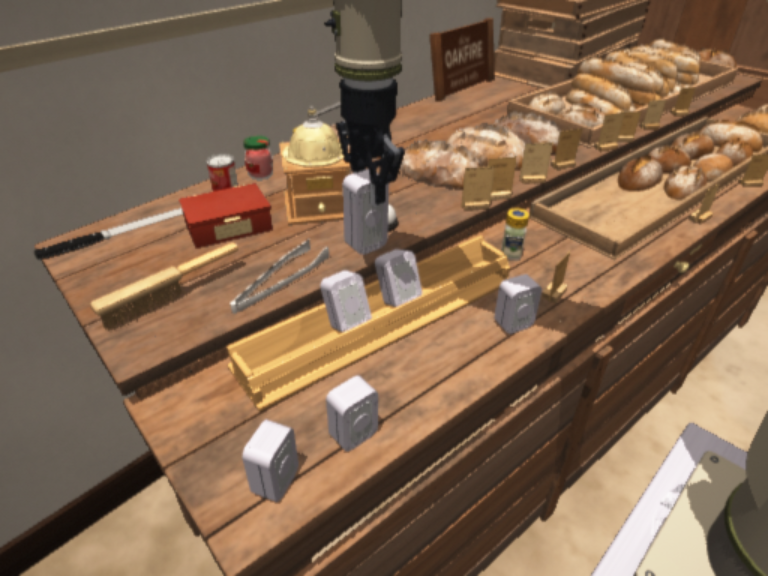

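>>> step_arm --pt "0.03 0.0006 -0.0025 -0.014 0.007" --pt "0.03 0.0006 -0.0025 -0.014 0" --pt "0.03 0 0 0 0" --pt "0.03 -0.0028 0.0005 -0.007 0" --pt "0.03 -0.0028 0.0005 -0.007 0" --pt "0.03 0 0 0 0"

```text
clock: 5.83
position: [0.6315, -0.0078, 0.1848]
ee_rot: [-0.541, -0.455, 0.542, -0.454]
ft_force: [-0.3, 0.2, -2.6]
grip_width: 0.414
```

```bash
python3 -c "
from h import *
state()"
```

```text
t 5.83 pos [ 0.6315 -0.0078  0.1848] stand [ 0.0212 -0.0008  0.1848] yaw -0.173 w 35.4 F [-0.3  0.2 -2.6]
```

>>> step_arm --pt "0.03 -0.0028 0.0005 -0.007 0" --pt "0.03 -0.0028 0.0005 -0.007 0" --pt "0.03 -0.0028 0.0005 -0.007 0" --pt "0.03 0 0 0 0"

```text
clock: 6.17
position: [0.6229, -0.0068, 0.1635]
ee_rot: [-0.541, -0.455, 0.542, -0.454]
ft_force: [-0.0, 1.4, -3.1]
grip_width: 0.411
```

>>> step_arm --pt "0.03 -0.0028 0.0005 -0.007 0" --pt "0.03 -0.0028 0.0005 -0.007 0" --pt "0.03 -0.0028 0.0005 -0.007 0" --pt "0.03 0 0 0 0"

```text
clock: 6.5
position: [0.6145, -0.0053, 0.1425]
ee_rot: [-0.541, -0.455, 0.542, -0.454]
ft_force: [-0.1, -0.1, -2.6]
grip_width: 0.408
```

```bash
python3 -c "
from h import *
state()
c,W=look('scene'); cv2.imwrite('pics/s2.png',cv2.resize(c['color'][120:330,100:400,::-1],None,fx=2.5,fy=2.5))"
```

```text
t 6.5 pos [ 0.6145 -0.0053  0.1425] stand [ 0.004  -0.0012  0.1425] yaw -0.174 w 34.9 F [-0.1 -0.1 -2.6]
```

View pics/s2.png

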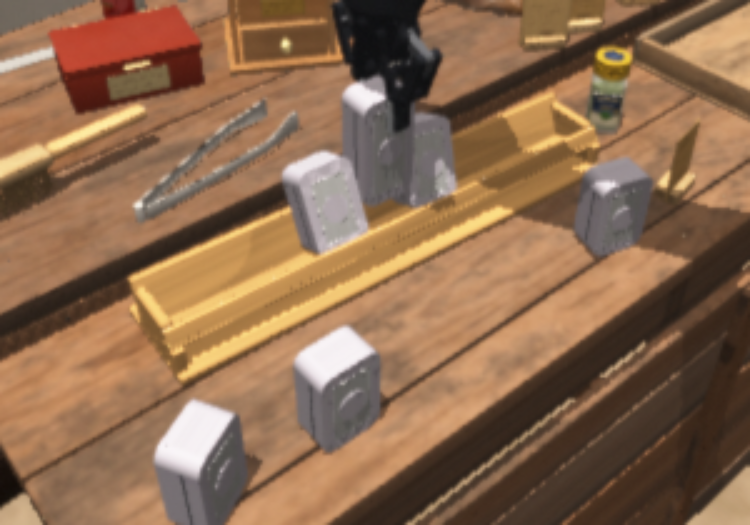

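The tall tin is between the pair, which now stands slightly spread, and there is no excess force. I'll keep going down.

>>> step_arm --pt "0.03 -0.0028 0.0005 -0.007 0" --pt "0.03 -0.0028 0.0005 -0.007 0" --pt "0.03 -0.0028 0.0005 -0.007 0" --pt "0.03 -0.0014 0.0003 -0.0035 0" --pt "0.03 0 0 0 0"

```text
clock: 6.97
position: [0.605, -0.0035, 0.1186]
ee_rot: [-0.541, -0.455, 0.542, -0.454]
ft_force: [-0.7, 0.2, -2.3]
grip_width: 0.41
```

```bash
python3 -c "
from h import *
state()
for n in ('scene','top'):
    c,W=look(n); s=S(W)
    print(n,rects(s,.07,.19,(-.04,.1,-.25,.25)))
    for q in ['tall_tin','pair_left']:
        for r in regions_of(c,q)[:3]:
            p=s[r['region']]; p=p[~np.isnan(p[:,0])]
            if len(p): print(n,q,round(r['p'],2),np.percentile(p,[2,50,98],axis=0).round(4).tolist())
"
```

```text
t 6.97 pos [ 0.605  -0.0035  0.1186] stand [-0.0057 -0.0011  0.1186] yaw -0.174 w 35.0 F [-0.7  0.2 -2.3]
scene [(array([5.5, 9.7]), [np.float64(82.7), np.float64(178.0)], -0.342, 0.1076, 1988)]
scene tall_tin 0.84 [[-0.0276, -0.0214, 0.0461], [-0.0232, 0.0209, 0.1068], [0.0101, 0.0356, 0.1581]]
scene tall_tin 0.3 [[-0.1617, -0.2028, 0.0032], [-0.1511, -0.1674, 0.0581], [-0.1158, -0.1493, 0.0904]]
scene pair_left 0.83 [[-0.0197, 0.0361, 0.0407], [-0.0008, 0.0722, 0.0813], [0.0338, 0.0939, 0.1146]]
top [(array([ 27.2, -78.2]), [np.float64(15.1), np.float64(39.9)], -1.171, 0.1069, 50)]
top tall_tin 0.42 [[-0.1932, 0.2585, 0.0214], [-0.1667, 0.2802, 0.0887], [-0.1435, 0.3133, 0.0941]]
```

>>> step_arm --pt "0.03 -0.0006 0.0001 -0.002 0" --pt "0.03 0 0 -0.002 0" --pt "0.03 0 0 0 0"

```text
clock: 7.52
position: [0.6052, -0.0034, 0.1153]
ee_rot: [-0.541, -0.455, 0.542, -0.455]
ft_force: [-0.0, -0.0, -3.7]
grip_width: 0.416
```

```bash
python3 -c "
from h import *
state()"
```

```text
t 7.52 pos [ 0.6052 -0.0034  0.1153] stand [-0.0055 -0.001   0.1153] yaw -0.174 w 35.5 F [-0.  -0.  -3.7]
```

>>> step_arm --pt "0.045 0.001 0 0 0" --pt "0.05 0.002 -0.0003 0 0" --pt "0.06 0.003 -0.0005 0 0" --pt "0.07 0.003 -0.0005 0 0" --pt "0.08 0.003 -0.0005 0 0" --pt "0.085 0 0 0 0" --pt "0.085 0 0 0 0" --pt "0.085 0 0 0 0" --pt "0.085 0 0 0 0"

```text
clock: 8.27
position: [0.6175, -0.0051, 0.1159]
ee_rot: [0.542, 0.455, -0.541, 0.455]
ft_force: [0.8, 0.5, 1.2]
grip_width: 0.995
```

```bash
python3 -c "
from h import *
state()
c,W=look('scene'); cv2.imwrite('pics/s3.png',cv2.resize(c['color'][100:310,120:420,::-1],None,fx=2.5,fy=2.5))"
```

```text
t 8.27 pos [ 0.6175 -0.0051  0.1159] stand [ 0.0069 -0.0005  0.1159] yaw -0.174 w 85.0 F [0.8 0.5 1.2]
```

View pics/s3.png

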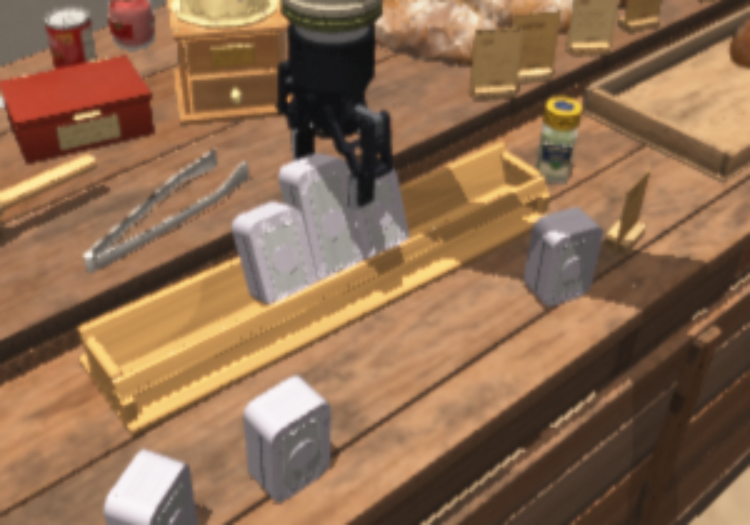

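>>> step_arm --pt "0.085 0.008 -0.0014 0 0" --pt "0.085 0.004 -0.0007 0 0" --pt "0.085 0 0 0.01 0" --pt "0.085 0 0 0.03 0" --pt "0.085 0 0 0.04 0" --pt "0.085 0 0 0.04 0" --pt "0.085 -0.03 0.015 0.01 0" --pt "0.085 -0.03 0.015 0 0" --pt "0.085 -0.03 0.02 0 0" --pt "0.085 -0.02 0.02 0 0" --pt "0.085 -0.02 0.03 0 0.03" --pt "0.085 -0.01 0.03 0 0.03"

```text
clock: 9.32
position: [0.4876, 0.1235, 0.2468]
ee_rot: [-0.527, -0.47, 0.528, -0.472]
ft_force: [1.4, -0.0, -0.2]
grip_width: 0.998
```

```bash
cat >> h.py <<'E'
def survey(crop=None,name=None):
    state()
    c,W=look('top'); s=S(W)
    print("table small");[print("  ",*r) for r in rects(W,.078,.1,(.38,.54,-.24,.42))]
    for cc,ss,n in ((c,s,'top'),(None,None,'scene')):
        if cc is None: cc,W2=look('scene'); ss=S(W2)
        # seated row: rotate into cradle coords
        x=ss[...,0]-.0098; z=ss[...,2]-.020
        K=np.stack([x*np.cos(.38)-z*np.sin(.38),ss[...,1],x*np.sin(.38)+z*np.cos(.38)],-1)
        for q in ('tall_tin','tin_a','pair_left'):
            for r in regions_of(cc,q):
                p=K[r['region']]; p=p[~np.isnan(p[:,0])]
                if len(p)<30 or r['p']<.3 or abs(np.median(p[:,0]))>.06: continue
                f=p[(p[:,2]>.02)&(p[:,2]<.075)]
                a=np.polyfit(f[:,2],f[:,0],1)[0] if len(f)>20 else None
                print(" ",n,q,round(r['p'],2),len(p),'K pct',np.percentile(p,[3,50,97],axis=0).round(4).tolist(),'slope',a)
        if n=='scene' and name:
            a=cc['color'] if crop is None else cc['color'][crop[0]:crop[1],crop[2]:crop[3]]
            cv2.imwrite('pics/'+name,cv2.resize(a[...,::-1],None,fx=2.4,fy=2.4))
E
python3 -c "
from h import *
survey((100,310,120,440),'s4.png')"
```

```text
t 9.32 pos [0.4876 0.1235 0.2468] stand [-0.1432  0.1038  0.2468] yaw -0.113 w 85.2 F [ 1.4 -0.  -0.2]
table small
   [ 443.9 -159.1] [np.float64(36.2), np.float64(57.6)] -0.397 0.0903 282
  top tall_tin 0.59 626 K pct [[-0.0383, -0.022, 0.0097], [-0.036, 0.0041, 0.1012], [-0.0037, 0.0304, 0.1229]] slope -0.007199385015338231
  top tall_tin 0.34 5172 K pct [[-0.0554, -0.2544, -0.0336], [-0.024, -0.0283, 0.0029], [0.0417, 0.2453, 0.0495]] slope 0.5748694368290646
  top pair_left 0.97 553 K pct [[-0.0387, 0.0365, 0.0021], [-0.0353, 0.063, 0.0807], [0.044, 0.0909, 0.0929]] slope -0.005827004185805571
  scene tall_tin 0.58 1031 K pct [[-0.0384, -0.0206, 0.0127], [-0.0357, 0.0096, 0.0746], [-0.0099, 0.0348, 0.1192]] slope -0.0074605124237456764
  scene pair_left 0.87 950 K pct [[-0.0383, 0.0398, 0.0109], [-0.0355, 0.0728, 0.0533], [-0.0067, 0.0938, 0.0891]] slope -0.010754974973523465
  scene pair_left 0.34 509 K pct [[-0.0418, -0.391, -0.0198], [-0.021, -0.323, 0.0322], [0.038, -0.3113, 0.0746]] slope -0.31416748433199204
```

View pics/s4.png

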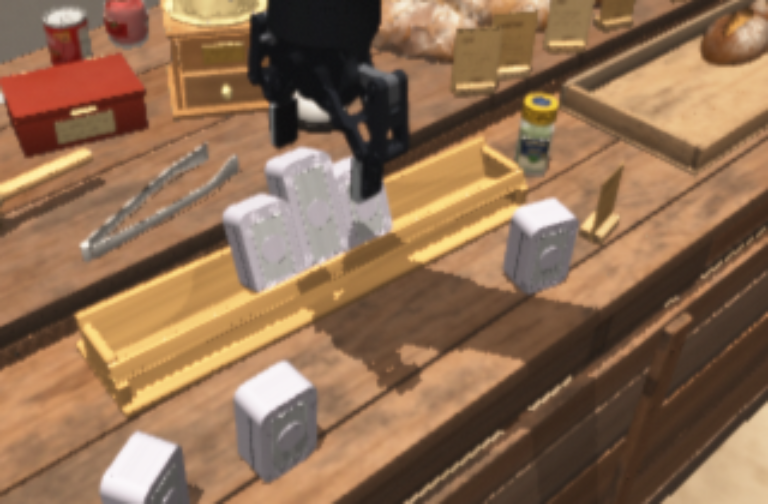

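```bash
cat >> h.py <<'E'
def table():
    for n in ("scene","top"):
        c,W=look(n); print(n);[print("  ",*r) for r in rects(W,.082,.1,(.38,.54,-.24,.42))]
E
python3 -c "
from h import *
print('old scene',*rects(np.load('scene0.npz')['W'],.082,.1,(.38,.54,-.24,.42)),sep='\n')
table()"
```

```text
old scene
(array([ 443.4, -156.3]), [np.float64(38.4), np.float64(56.5)], -0.414, 0.0884, 246)
(array([447.7,  70.1]), [np.float64(29.4), np.float64(64.8)], -0.191, 0.0906, 146)
(array([475.1, 194.6]), [np.float64(38.7), np.float64(55.4)], -0.154, 0.0884, 465)
(array([493.4, 314. ]), [np.float64(37.0), np.float64(56.1)], 0.387, 0.0885, 578)
scene
   [ 444.7 -155.1] [np.float64(40.5), np.float64(53.5)] -0.404 0.0886 246
   [474.6 194.3] [np.float64(38.0), np.float64(56.2)] -0.151 0.0885 461
   [493.4 313.6] [np.float64(37.4), np.float64(55.0)] 0.395 0.0885 573
top
   [ 443.9 -158.3] [np.float64(35.7), np.float64(57.9)] -0.399 0.09 276
```

>>> step_arm --pt "0.085 -0.004 0.02 0 0" --pt "0.085 -0.004 0.02 0 0" --pt "0.085 -0.003 0.02 -0.01 0" --pt "0.085 -0.0016 0.0085 -0.025 0" --pt "0.085 0 0 -0.03 0" --pt "0.085 0 0 -0.03 0" --pt "0.085 0 0 -0.03 0" --pt "0.085 0 0 -0.03 0" --pt "0.085 0 0 -0.025 0" --pt "0.085 0 0 -0.015 0" --pt "0.085 0 0 0 0" --pt "0.085 0 0 0 0"

```text
clock: 10.82
position: [0.4766, 0.1911, 0.0506]
ee_rot: [-0.527, -0.471, 0.528, -0.47]
ft_force: [0.6, 0.2, 1.0]
grip_width: 0.997
```

>>> step_arm --pt "0.03 0 0 0 0" --pt "0.03 0 0 0 0" --pt "0.03 0 0 0 0" --pt "0.03 0 0 0 0" --pt "0.03 0 0 0 0" --pt "0.03 0 0 0 0" --pt "0.03 0 0 0.015 0" --pt "0.03 0 0 0.03 0" --pt "0.03 0 0 0.03 0" --pt "0.03 0 0 0.03 -0.03" --pt "0.03 0.01 -0.005 0.01 -0.03" --pt "0.03 0.02 -0.009 0 0"

```text
clock: 11.82
position: [0.507, 0.1791, 0.1694]
ee_rot: [0.543, 0.454, -0.54, 0.456]
ft_force: [1.4, 0.1, -1.1]
grip_width: 0.412
```

>>> step_arm --pt "0.03 0.02 -0.009 0 0" --pt "0.03 0.02 -0.009 0 0" --pt "0.03 0.02 -0.009 0 0" --pt "0.03 0.02 -0.009 0 0" --pt "0.03 0.02 -0.009 0 0" --pt "0.03 0.012 -0.006 0 0" --pt "0.03 0.006 -0.003 0 0" --pt "0.03 0 0 0 0" --pt "0.03 0 0 0 0"

```text
clock: 12.57
position: [0.6241, 0.1237, 0.1655]
ee_rot: [-0.541, -0.455, 0.542, -0.454]
ft_force: [0.2, 0.6, -2.7]
grip_width: 0.414
```

```bash
python3 -c "
from h import *
state()
c,W=look('scene');s=S(W)
for q in ('tin_a','pair_left'):
  for r in regions_of(c,q)[:5]:
    p=s[r['region']]; p=p[~np.isnan(p[:,0])]
    if len(p) and np.median(p[:,0])>-.08: print(q,round(r['p'],2),np.percentile(p,[2,50,98],axis=0).round(4).tolist())
"
```

```text
t 12.57 pos [0.6241 0.1237 0.1655] stand [-0.0088  0.1275  0.1655] yaw -0.174 w 35.4 F [ 0.2  0.6 -2.7]
tin_a 0.69 [[-0.0304, 0.1015, 0.1161], [-0.0276, 0.1447, 0.1593], [0.0078, 0.1585, 0.2035]]
pair_left 0.67 [[-0.0201, 0.0357, 0.0399], [-0.0052, 0.0661, 0.0745], [0.0216, 0.094, 0.1151]]
```

>>> step_arm --pt "0.03 0.001 -0.0017 -0.015 0" --pt "0.03 0.0011 -0.0017 -0.02 0" --pt "0.03 0 0 -0.02 0" --pt "0.03 0 0 -0.015 0" --pt "0.03 0 0 -0.008 0" --pt "0.03 0 0 0 0" --pt "0.03 0 0 0 0"

```text
clock: 13.3
position: [0.627, 0.1202, 0.0884]
ee_rot: [0.542, 0.455, -0.541, 0.455]
ft_force: [-0.4, 0.1, -2.7]
grip_width: 0.414
```

```bash
python3 -c "
from h import *
state()"
```

```text
t 13.3 pos [0.627  0.1202 0.0884] stand [-0.0053  0.1246  0.0884] yaw -0.174 w 35.4 F [-0.4  0.1 -2.7]
```

>>> step_arm --pt "0.03 -0.0012 0.0002 -0.002 0" --pt "0.03 0 0 -0.001 0" --pt "0.03 0 0 0 0" --pt "0.045 0 0 0 0" --pt "0.045 0.002 -0.0003 0 0" --pt "0.055 0.003 -0.0005 0 0" --pt "0.065 0.003 -0.0005 0 0" --pt "0.075 0.003 -0.0005 0 0" --pt "0.085 0.003 -0.0005 0 0" --pt "0.085 0 0 0 0" --pt "0.085 0 0 0 0" --pt "0.085 0 0 0 0"

```text
clock: 14.3
position: [0.6396, 0.1178, 0.0848]
ee_rot: [-0.542, -0.455, 0.542, -0.455]
ft_force: [0.4, 0.2, -0.2]
grip_width: 0.998
```

>>> step_arm --pt "0.085 0 0 0.01 0" --pt "0.085 0 0 0.03 0" --pt "0.085 0 0 0.04 0" --pt "0.085 0 0 0.04 0" --pt "0.085 -0.02 0.01 0.02 0.05" --pt "0.085 -0.02 0.02 0 0.05" --pt "0.085 -0.02 0.025 0 0.05" --pt "0.085 -0.02 0.03 0 0.06" --pt "0.085 -0.015 0.03 0 0.06" --pt "0.085 -0.015 0.03 0 0.06" --pt "0.085 -0.01 0.02 0 0.06"

```text
clock: 15.22
position: [0.5174, 0.286, 0.2262]
ee_rot: [0.442, 0.552, -0.441, 0.552]
ft_force: [-1.3, 0.2, -0.1]
grip_width: 0.993
```

```bash
python3 -c "
from h import *
survey((100,310,120,440),'s5.png'); table()"
```

```text
t 15.22 pos [0.5174 0.286  0.2262] stand [-0.1419  0.269   0.2262] yaw 0.222 w 84.8 F [-1.3  0.2 -0.1]
table small
   [493.5 311.5] [np.float64(36.5), np.float64(57.3)] 0.38 0.0901 289
   [ 444.  -158.9] [np.float64(36.1), np.float64(57.4)] -0.389 0.0898 282
  top tall_tin 0.9 628 K pct [[-0.0383, -0.021, 0.0095], [-0.0358, 0.0061, 0.1044], [-0.0031, 0.0321, 0.1229]] slope 0.00011101470782989193
  top tall_tin 0.59 314 K pct [[-0.042, -0.3528, -0.0067], [-0.0227, -0.3278, 0.0677], [0.0068, -0.3129, 0.0793]] slope -0.3202981503984101
  top tin_a 0.58 574 K pct [[-0.0396, 0.0961, 0.0034], [-0.0359, 0.1235, 0.0803], [-0.002, 0.1531, 0.0924]] slope -0.011629975145380361
  top pair_left 0.6 511 K pct [[-0.0385, 0.0368, 0.0085], [-0.0356, 0.0626, 0.0839], [-0.0029, 0.0897, 0.093]] slope 4.528365236669943e-05
  scene tall_tin 0.77 1100 K pct [[-0.0387, -0.0218, 0.011], [-0.0357, 0.0099, 0.0749], [-0.0053, 0.0351, 0.1191]] slope 0.07779697348296057
  scene tin_a 0.91 613 K pct [[-0.0399, 0.0994, 0.0097], [-0.0368, 0.1233, 0.0376], [-0.0237, 0.1547, 0.0828]] slope -0.03447070947514489
  scene pair_left 0.87 860 K pct [[-0.0386, 0.0373, 0.0097], [-0.0358, 0.0678, 0.0546], [-0.0089, 0.0931, 0.0894]] slope 0.0016425897437344936
scene
   [ 443.7 -156.8] [np.float64(38.5), np.float64(56.3)] -0.414 0.0886 247
   [493.5 314.1] [np.float64(37.8), np.float64(56.6)] 0.394 0.0885 580
top
   [494.1 309.8] [np.float64(36.1), np.float64(54.1)] 0.383 0.09 261
   [ 443.9 -158.7] [np.float64(35.6), np.float64(57.2)] -0.389 0.09 275
```

View pics/s5.png

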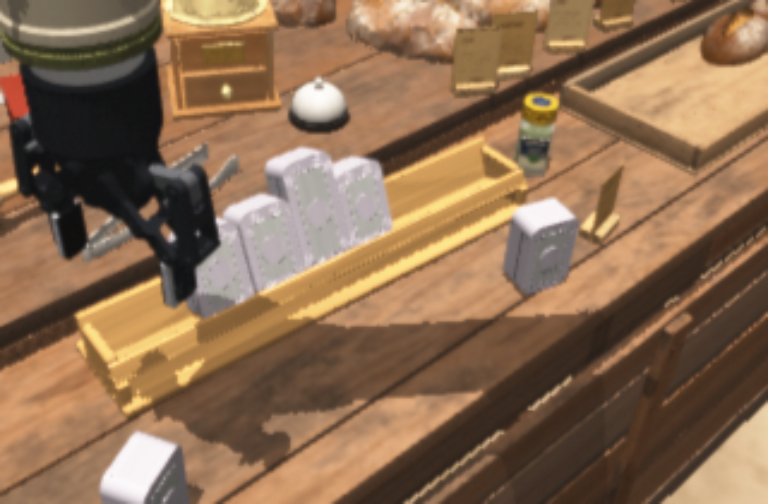

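>>> step_arm --pt "0.085 -0.012 0.013 0 0.08" --pt "0.085 -0.0118 0.0123 0 0.083" --pt "0.085 0 0 -0.02 0" --pt "0.085 0 0 -0.03 0" --pt "0.085 0 0 -0.03 0" --pt "0.085 0 0 -0.03 0" --pt "0.085 0 0 -0.03 0" --pt "0.085 0 0 -0.025 0" --pt "0.085 0 0 -0.0106 0" --pt "0.085 0 0 0 0" --pt "0.085 0 0 0 0"

```text
clock: 16.63
position: [0.4962, 0.3082, 0.05]
ee_rot: [0.397, 0.585, -0.397, 0.585]
ft_force: [-0.4, 0.5, 0.7]
grip_width: 0.996
```

>>> step_arm --pt "0.085 -0.0015 0.0035 0 0.004" --pt "0.03 0 0 0 0" --pt "0.03 0 0 0 0" --pt "0.03 0 0 0 0" --pt "0.03 0 0 0 0" --pt "0.03 0 0 0 0" --pt "0.03 0 0 0 0" --pt "0.03 0 0 0.015 0" --pt "0.03 0 0 0.03 0" --pt "0.03 0 0 0.03 0" --pt "0.03 0 0 0.03 -0.07" --pt "0.03 0.01 -0.01 0.01 -0.07"

```text
clock: 17.63
position: [0.5033, 0.3053, 0.1697]
ee_rot: [0.437, 0.557, -0.433, 0.557]
ft_force: [0.1, 2.1, -2.0]
grip_width: 0.416
```

>>> step_arm --pt "0.03 0.018 -0.017 0 -0.07" --pt "0.03 0.018 -0.017 0 -0.07" --pt "0.03 0.018 -0.017 0 -0.07" --pt "0.03 0.018 -0.017 0 -0.07" --pt "0.03 0.018 -0.017 0 -0.07" --pt "0.03 0.018 -0.017 0 -0.07" --pt "0.03 0.016 -0.012 0 0" --pt "0.03 0.008 -0.006 0 0" --pt "0.03 0 0 0 0" --pt "0.03 0 0 0 0"

```text
clock: 18.47
position: [0.6357, 0.1824, 0.1643]
ee_rot: [0.542, 0.455, -0.542, 0.454]
ft_force: [-0.5, 0.7, -1.7]
grip_width: 0.409
```

```bash
cat >> h.py <<'E'
def held():
    state()
    c,W=look('scene');s=S(W)
    for q in ('tin_a','pair_left'):
      for r in regions_of(c,q)[:6]:
        p=s[r['region']]; p=p[~np.isnan(p[:,0])]
        if len(p) and np.median(p[:,0])>-.08: print(q,round(r['p'],2),np.percentile(p,[2,50,98],axis=0).round(4).tolist())
E
python3 -c "
from h import *
held()"
```

```text
t 18.47 pos [0.6357 0.1824 0.1643] stand [-0.0074  0.1873  0.1643] yaw -0.176 w 34.9 F [-0.5  0.7 -1.7]
tin_a 0.88 [[-0.021, 0.099, 0.0408], [-0.0056, 0.128, 0.0764], [0.0257, 0.1551, 0.1151]]
tin_a 0.59 [[-0.032, 0.1426, 0.0542], [-0.0258, 0.2015, 0.1582], [0.1324, 0.2181, 0.2047]]
pair_left 0.89 [[-0.0201, 0.038, 0.0419], [-0.0036, 0.0675, 0.0834], [0.0339, 0.0928, 0.1145]]
```

>>> step_arm --pt "0.03 0.0003 -0.0012 -0.015 0.003" --pt "0.03 0.0003 -0.001 -0.02 0" --pt "0.03 0 0 -0.02 0" --pt "0.03 0 0 -0.015 0" --pt "0.03 0 0 -0.006 0" --pt "0.03 0 0 -0.003 0" --pt "0.03 0 0 0 0"

```text
clock: 19.2
position: [0.6368, 0.1798, 0.0853]
ee_rot: [-0.541, -0.455, 0.541, -0.455]
ft_force: [-0.0, 0.3, -1.6]
grip_width: 0.41
```

```bash
python3 -c "
from h import *
state()"
```

```text
t 19.2 pos [0.6368 0.1798 0.0853] stand [-0.0059  0.1849  0.0853] yaw -0.173 w 35.0 F [-0.   0.3 -1.6]
```

Release, retreat, then head for the right-hand tin.

>>> step_arm --pt "0.03 -0.0005 0 -0.001 0" --pt "0.03 0 0 0 0" --pt "0.045 0 0 0 0" --pt "0.045 0.002 -0.0003 0 0" --pt "0.055 0.003 -0.0005 0 0" --pt "0.065 0.003 -0.0005 0 0" --pt "0.075 0.003 -0.0005 0 0" --pt "0.085 0.003 -0.0005 0 0" --pt "0.085 0 0 0 0" --pt "0.085 0 0 0 0" --pt "0.085 0 0 0.01 0" --pt "0.085 0 0 0.03 0"

```text
clock: 20.2
position: [0.6482, 0.176, 0.1208]
ee_rot: [-0.539, -0.456, 0.544, -0.454]
ft_force: [0.4, -0.8, 0.0]
grip_width: 0.995
```

>>> step_arm --pt "0.085 0 0 0.04 0" --pt "0.085 0 0 0.04 0" --pt "0.085 -0.02 -0.01 0.02 0" --pt "0.085 -0.02 -0.02 0 -0.03" --pt "0.085 -0.02 -0.03 0 -0.03" --pt "0.085 -0.02 -0.03 0 -0.03" --pt "0.085 -0.02 -0.03 0 -0.03" --pt "0.085 -0.02 -0.03 0 -0.03" --pt "0.085 -0.02 -0.03 0 -0.03" --pt "0.085 -0.02 -0.03 0 -0.03" --pt "0.085 -0.015 -0.03 0 0" --pt "0.085 0 -0.03 0 0"

```text
clock: 21.2
position: [0.4732, -0.0941, 0.2254]
ee_rot: [-0.586, -0.395, 0.587, -0.396]
ft_force: [1.6, -0.1, 0.3]
grip_width: 0.996
```

>>> step_arm --pt "0.085 0 -0.03 0 0" --pt "0.085 0 -0.02 0 0" --pt "0.085 0 0 0 0"

```text
clock: 21.45
position: [0.4747, -0.1476, 0.2247]
ee_rot: [-0.587, -0.393, 0.588, -0.394]
ft_force: [-0.8, 0.1, 0.0]
grip_width: 0.997
```

```bash
python3 -c "
from h import *
survey((100,310,120,440),'s6.png'); table()"
```

```text
t 21.45 pos [ 0.4747 -0.1476  0.2247] stand [-0.1092 -0.1655  0.2247] yaw -0.39 w 85.1 F [-0.8  0.1  0. ]
table small
   [ 453.3 -134. ] [np.float64(10.7), np.float64(35.3)] 1.467 0.0873 43
  top tall_tin 0.92 641 K pct [[-0.0383, -0.0225, 0.0076], [-0.036, 0.0043, 0.1021], [-0.0034, 0.0313, 0.123]] slope -0.011728866973601516
  top tin_a 0.94 544 K pct [[-0.0397, 0.0961, 0.0086], [-0.0364, 0.1233, 0.0823], [-0.0044, 0.1514, 0.093]] slope 0.06305857973340102
  top tin_a 0.78 551 K pct [[-0.0396, 0.1567, 0.0058], [-0.036, 0.1837, 0.0817], [-0.0021, 0.2119, 0.0927]] slope 0.06712455873010544
  top pair_left 0.73 513 K pct [[-0.0386, 0.0362, 0.0078], [-0.0356, 0.0625, 0.0846], [-0.0033, 0.0896, 0.0935]] slope -1.7234656834722166e-05
  scene tall_tin 0.84 1086 K pct [[-0.0386, -0.0215, 0.0113], [-0.0357, 0.0105, 0.0755], [-0.0057, 0.0351, 0.1192]] slope 0.04611955169468869
  scene tin_a 0.91 955 K pct [[-0.0397, 0.0988, 0.0102], [-0.0366, 0.1288, 0.0546], [-0.0078, 0.1545, 0.0892]] slope 0.08013756062158682
  scene tin_a 0.91 1107 K pct [[-0.0393, 0.1596, 0.0117], [-0.0362, 0.1915, 0.0545], [-0.0059, 0.2154, 0.0893]] slope 0.05200826712384958
  scene pair_left 0.97 879 K pct [[-0.039, 0.0375, 0.0103], [-0.0358, 0.0685, 0.0554], [-0.005, 0.0934, 0.0891]] slope 0.1054603745738093
scene
   [ 443.5 -156.2] [np.float64(38.5), np.float64(56.0)] -0.44 0.0886 248
top
```

View pics/s6.png

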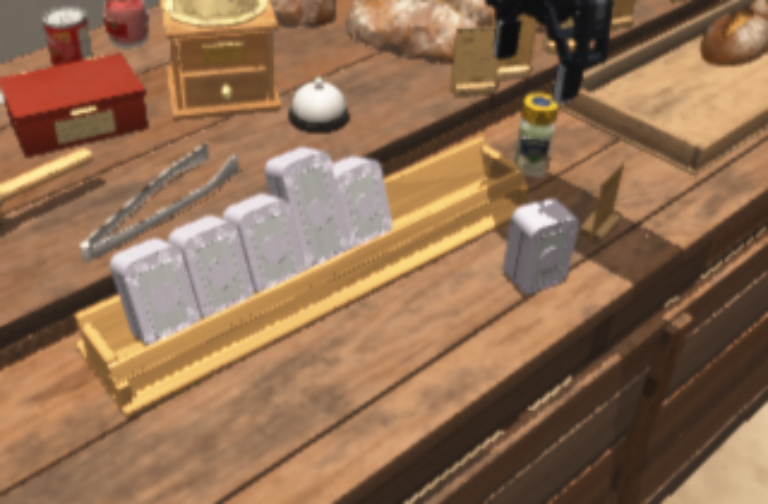

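>>> step_arm --pt "0.085 -0.015 -0.006 0 -0.005" --pt "0.085 -0.0159 -0.0054 0 0" --pt "0.085 0 0 -0.02 0" --pt "0.085 0 0 -0.03 0" --pt "0.085 0 0 -0.03 0" --pt "0.085 0 0 -0.03 0" --pt "0.085 0 0 -0.03 0" --pt "0.085 0 0 -0.025 0" --pt "0.085 0 0 -0.009 0" --pt "0.085 0 0 0 0" --pt "0.085 0 0 0 0"

```text
clock: 22.87
position: [0.4451, -0.1542, 0.051]
ee_rot: [0.587, 0.394, -0.587, 0.394]
ft_force: [0.2, 1.3, -0.7]
grip_width: 0.995
```

```bash
python3 -c "
from h import *
state()
c,W=look('scene');s=S(W)
for r in regions_of(c,'pair_right')[:3]:
    p=s[r['region']]; p=p[~np.isnan(p[:,0])]
    print(round(r['p'],2),len(p),np.percentile(p,[2,50,98],axis=0).round(4).tolist())
K=(s[...,2]>.07)&(s[...,0]>-.03)&(s[...,0]<.06)&(s[...,1]<-.03)&(s[...,1]>-.2)
print('scene right pts y',np.percentile(s[K][:,1],[1,3,50,98]).round(4),K.sum())
"
```

```text
t 22.87 pos [ 0.4451 -0.1542  0.051 ] stand [-0.1373 -0.1771  0.051 ] yaw -0.389 w 85.0 F [ 0.2  1.3 -0.7]
0.74 584 [[-0.0198, -0.078, 0.0438], [-0.0048, -0.0503, 0.0825], [0.0277, -0.0258, 0.1148]]
scene right pts y [-0.0809 -0.079  -0.0541 -0.0311] 380
```

>>> step_arm --pt "0.085 -0.0013 -0.0047 0 -0.006" --pt "0.03 0 0 0 0" --pt "0.03 0 0 0 0" --pt "0.03 0 0 0 0" --pt "0.03 0 0 0 0" --pt "0.03 0 0 0 0" --pt "0.03 0 0 0 0" --pt "0.03 0 0 0.015 0" --pt "0.03 0 0 0.03 0" --pt "0.03 0 0 0.03 0" --pt "0.03 0 0 0.03 0.04" --pt "0.03 0.01 0.002 0.01 0.04"

```text
clock: 23.97
position: [0.4536, -0.1578, 0.1688]
ee_rot: [0.572, 0.414, -0.572, 0.417]
ft_force: [0.5, -0.9, -2.9]
grip_width: 0.412
```

>>> step_arm --pt "0.03 0.018 0.005 0 0.04" --pt "0.03 0.018 0.005 0 0.04" --pt "0.03 0.018 0.005 0 0.04" --pt "0.03 0.018 0.005 0 0.022" --pt "0.03 0.018 0.005 0 0" --pt "0.03 0.018 0.005 0 0" --pt "0.03 0.016 0.005 0 0" --pt "0.03 0.006 0.004 0 0" --pt "0.03 0 0 0 0" --pt "0.03 0 0 0 0"

```text
clock: 24.8
position: [0.5826, -0.1177, 0.1646]
ee_rot: [-0.541, -0.456, 0.541, -0.455]
ft_force: [-0.4, -0.2, -1.8]
grip_width: 0.416
```

```bash
python3 -c "
from h import *
held()"
```

```text
t 24.8 pos [ 0.5826 -0.1177  0.1646] stand [-0.008  -0.1175  0.1646] yaw -0.172 w 35.5 F [-0.4 -0.2 -1.8]
tin_a 0.93 [[-0.0204, 0.1594, 0.0408], [-0.0025, 0.1921, 0.0828], [0.036, 0.2155, 0.115]]
tin_a 0.65 [[-0.029, -0.142, 0.1186], [-0.0248, -0.0949, 0.1592], [0.0071, -0.0861, 0.204]]
tin_a 0.59 [[-0.0211, 0.0974, 0.0424], [-0.0038, 0.1294, 0.0849], [0.0362, 0.1553, 0.1151]]
```

>>> step_arm --pt "0.03 0.0008 -0.0001 -0.015 0" --pt "0.03 0.0007 -0.0001 -0.02 0" --pt "0.03 0 0 -0.02 0" --pt "0.03 0 0 -0.015 0" --pt "0.03 0 0 -0.006 0" --pt "0.03 0 0 -0.003 0" --pt "0.03 0 0 0 0"

```text
clock: 25.53
position: [0.5846, -0.1186, 0.0864]
ee_rot: [-0.541, -0.455, 0.541, -0.455]
ft_force: [0.1, 0.7, -1.2]
grip_width: 0.411
```

```bash
python3 -c "
from h import *
state()"
```

```text
t 25.53 pos [ 0.5846 -0.1186  0.0864] stand [-0.0059 -0.118   0.0864] yaw -0.173 w 35.1 F [ 0.1  0.7 -1.2]
```

>>> step_arm --pt "0.03 -0.0006 0.0001 -0.001 0" --pt "0.03 0 0 -0.0005 0" --pt "0.045 0 0 0 0" --pt "0.045 0.002 -0.0003 0 0" --pt "0.055 0.003 -0.0005 0 0" --pt "0.065 0.003 -0.0005 0 0" --pt "0.075 0.003 -0.0005 0 0" --pt "0.085 0.003 -0.0005 0 0" --pt "0.085 0 0 0 0" --pt "0.085 0 0 0 0" --pt "0.085 0 0 0.01 0" --pt "0.085 0 0 0.03 0"

```text
clock: 26.53
position: [0.5956, -0.1203, 0.1217]
ee_rot: [-0.54, -0.457, 0.543, -0.453]
ft_force: [0.3, -0.5, -0.0]
grip_width: 0.99
```

>>> step_arm --pt "0.085 0 0 0.04 0" --pt "0.085 0 0 0.04 0" --pt "0.085 -0.02 0 0.02 0.03" --pt "0.085 -0.025 0 0 0.03" --pt "0.085 -0.025 0 0 0.03" --pt "0.085 -0.025 0 0 0.03" --pt "0.085 -0.025 0 0 0.03" --pt "0.085 -0.025 0 0 0.03" --pt "0.085 0 0 0 0.07" --pt "0.085 0 0 0 0"

```text
clock: 27.37
position: [0.4524, -0.1208, 0.2258]
ee_rot: [0.479, 0.519, -0.48, 0.52]
ft_force: [0.5, -1.2, 0.8]
grip_width: 0.996
```

```bash
python3 -c "
from h import *
survey((100,310,120,440),'s7.png')
c,W=look('top'); save(c,'t7.png')
for b in ((.007,.022),(.03,.1),(.06,.1)): print(b,*rects(W,*b,(.38,.52,-.4,-.22),5),sep='\n')
c,W=look('scene')
for b in ((.007,.022),(.03,.1),(.06,.1)): print('sc',b,*rects(W,*b,(.38,.52,-.4,-.22),5),sep='\n')
"
```

```text
t 27.37 pos [ 0.4524 -0.1208  0.2258] stand [-0.1358 -0.1429  0.2258] yaw 0.079 w 85.1 F [ 0.5 -1.2  0.8]
table small
  top tall_tin 0.84 627 K pct [[-0.0385, -0.022, 0.0105], [-0.0359, 0.0047, 0.1038], [-0.0038, 0.0314, 0.1231]] slope -0.01116011208442275
  top tin_a 0.96 539 K pct [[-0.0397, -0.1421, 0.0031], [-0.0361, -0.1144, 0.0805], [-0.0034, -0.0885, 0.0932]] slope -0.0308918830286421
  top tin_a 0.87 539 K pct [[-0.0394, 0.0962, 0.0093], [-0.0363, 0.123, 0.0831], [-0.0037, 0.1514, 0.0929]] slope 0.056875861934986456
  top tin_a 0.65 575 K pct [[-0.0395, 0.1563, 0.0026], [-0.0361, 0.1839, 0.0811], [-0.0026, 0.2134, 0.0926]] slope 0.020132435313266413
  top pair_left 0.9 482 K pct [[-0.0386, 0.0386, 0.0103], [-0.0356, 0.0627, 0.0836], [-0.0035, 0.0887, 0.0931]] slope 0.0029910164151421797
  scene tall_tin 0.94 1089 K pct [[-0.0386, -0.0209, 0.0115], [-0.0358, 0.0104, 0.0743], [-0.006, 0.0352, 0.1192]] slope -0.007072055429089395
  scene tin_a 0.87 712 K pct [[-0.0399, -0.1439, 0.01], [-0.0367, -0.1108, 0.0531], [-0.0067, -0.0873, 0.0894]] slope -0.049262212620151034
  scene tin
[... 423 characters left out ...]
43 1197 K pct [[-0.0392, 0.1582, 0.0098], [-0.0361, 0.1914, 0.0537], [-0.0003, 0.2154, 0.0891]] slope 0.1940587333782186
(0.007, 0.022)
(array([ 515.8, -230. ]), [np.float64(6.0), np.float64(14.9)], 0.005, 0.01, 11)
(array([ 516. , -249.3]), [np.float64(6.1), np.float64(13.1)], 0.018, 0.0111, 15)
(0.03, 0.1)
(0.06, 0.1)
sc
(0.007, 0.022)
(array([ 517.2, -238.7]), [np.float64(9.1), np.float64(30.6)], -0.133, 0.0086, 21)
(array([ 434.4, -279.8]), [np.float64(26.8), np.float64(56.9)], 0.07, 0.0131, 113)
sc
(0.03, 0.1)
(array([ 434.1, -280.8]), [np.float64(3.1), np.float64(59.5)], 0.075, 0.0569, 121)
sc
(0.06, 0.1)
(array([ 434.6, -280.1]), [np.float64(2.6), np.float64(57.4)], 0.096, 0.0724, 54)
```

View pics/s7.png

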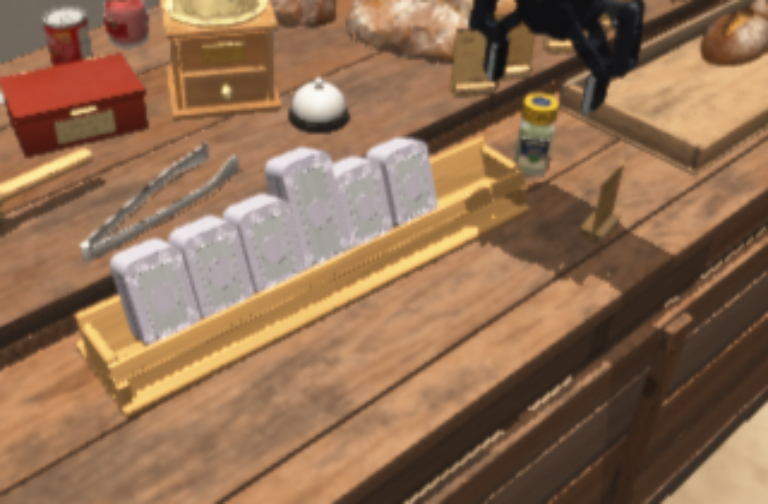

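>>> step_arm --pt "0.085 -0.003 -0.025 0 0" --pt "0.085 -0.003 -0.025 0 0" --pt "0.085 -0.003 -0.025 0 0" --pt "0.085 -0.003 -0.025 0 0" --pt "0.085 -0.003 -0.025 0 0" --pt "0.085 -0.0024 -0.025 -0.01 0" --pt "0.085 0 -0.01 -0.03 0" --pt "0.085 0 0 -0.03 0" --pt "0.085 0 0 -0.03 0" --pt "0.085 0 0 -0.03 0" --pt "0.085 0 0 -0.02 0" --pt "0.085 0 0 0 0"

```text
clock: 28.87
position: [0.4335, -0.279, 0.0706]
ee_rot: [0.48, 0.521, -0.481, 0.516]
ft_force: [-1.3, -0.2, -0.2]
grip_width: 0.998
```

```bash
python3 -c "
from h import *
state()"
```

```text
t 28.87 pos [ 0.4335 -0.279   0.0706] stand [-0.1272 -0.302   0.0706] yaw 0.077 w 85.2 F [-1.3 -0.2 -0.2]
```

>>> step_arm --pt "0.085 0.0005 -0.001 -0.01 0" --pt "0.085 0.0005 -0.001 -0.009 0" --pt "0.085 0 0 0 0" --pt "0.0 0 0 0 0" --pt "0.0 0 0 0 0" --pt "0.0 0 0 0 0" --pt "0.0 0 0 0 0" --pt "0.0 0 0 0 0" --pt "0.0 0 0 0 0" --pt "0.0 0 0 0 0" --pt "0.0 0 0 0 0" --pt "0.0 0 0 0 0" --force 25

```text
clock: 29.87
position: [0.437, -0.2826, 0.0559]
ee_rot: [0.48, 0.519, -0.48, 0.519]
ft_force: [-0.0, 0.7, 2.1]
grip_width: 0.018
```

```bash
python3 -c "
from h import *
state()
c,W=look('scene')
for b in ((.007,.022),(.022,.04)): print('sc',b,*rects(W,*b,(.38,.5,-.4,-.22),5),sep='\n')"
```

```text
t 29.87 pos [ 0.437  -0.2826  0.0559] stand [-0.1231 -0.3049  0.0559] yaw 0.077 w 1.5 F [-0.   0.7  2.1]
sc
(0.007, 0.022)
(array([ 437.8, -280.7]), [np.float64(27.9), np.float64(54.9)], 0.096, 0.013, 114)
sc
(0.022, 0.04)
(array([ 435.2, -282.4]), [np.float64(2.0), np.float64(59.9)], 0.076, 0.0311, 34)
```

>>> step_arm --pt "0.0 0 0 0 0" --pt "0.0 0 0 0.01 0" --pt "0.0 0 0 0.015 0" --pt "0.0 0 0 0.015 0" --pt "0.0 0 0 0 0" --pt "0.0 0 0 0 0"

```text
clock: 30.42
position: [0.4371, -0.2828, 0.0965]
ee_rot: [0.48, 0.518, -0.48, 0.519]
ft_force: [0.1, -0.1, 0.1]
grip_width: 0.017
```

```bash
python3 -c "
from h import *
state()
c,W=look('scene')
cv2.imwrite('pics/s8.png',cv2.resize(c['color'][80:260,300:480,::-1],None,fx=3,fy=3))
for r in regions_of(c,'price_card')[:3]:
    p=W[r['region']]; p=p[~np.isnan(p[:,0])]
    print(r['p'],np.percentile(p,[2,50,98],axis=0).round(4).tolist())"
```

```text
t 30.42 pos [ 0.4371 -0.2828  0.0965] stand [-0.123  -0.3051  0.0965] yaw 0.077 w 1.4 F [ 0.1 -0.1  0.1]
0.82 [[0.4235, -0.3059, 0.0417], [0.4342, -0.2688, 0.0546], [0.4511, -0.2531, 0.1149]]
```

View pics/s8.png

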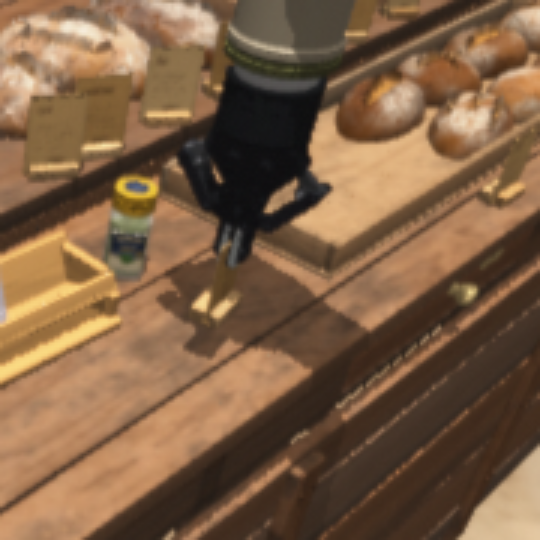

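>>> step_arm --pt "0.0 0.005 0.022 0 -0.02" --pt "0.0 0.005 0.022 0 -0.02" --pt "0.0 0.005 0.022 0 -0.02" --pt "0.0 0.005 0.022 0 -0.02" --pt "0.0 0.005 0.022 0 -0.02" --pt "0.0 0.005 0.022 0 -0.02" --pt "0.0 0.005 0.022 0 -0.02" --pt "0.0 0.005 0.022 0 -0.02" --pt "0.0 0.005 0.022 0 -0.02" --pt "0.0 0.005 0.022 0 -0.02" --pt "0.0 0.005 0.022 0 -0.02" --pt "0.0 0.005 0.022 0 -0.02"

```text
clock: 31.52
position: [0.4963, -0.0175, 0.0949]
ee_rot: [-0.539, -0.458, 0.54, -0.457]
ft_force: [0.7, 0.0, -0.0]
grip_width: 0.02
```

>>> step_arm --pt "0.0 0.005 0.022 0 -0.01" --pt "0.0 0.0033 0.018 0 0" --pt "0.0 0 0 0 0" --pt "0.0 0 0 0 0"

```text
clock: 31.85
position: [0.5046, 0.0224, 0.095]
ee_rot: [-0.541, -0.456, 0.541, -0.455]
ft_force: [0.6, -0.6, -0.6]
grip_width: 0.022
```

```bash
python3 -c "
from h import *
state()
c,W=look('scene'); s=S(W)
for r in regions_of(c,'price_card')[:3]:
    p=s[r['region']]; p=p[~np.isnan(p[:,0])]
    print(r['p'],np.percentile(p,[2,50,98],axis=0).round(4).tolist())"
```

```text
t 31.85 pos [0.5046 0.0224 0.095 ] stand [-0.1091  0.0072  0.095 ] yaw -0.171 w 1.8 F [ 0.6 -0.6 -0.6]
0.9 [[-0.1224, -0.0189, 0.0268], [-0.1108, 0.0164, 0.0633], [-0.0862, 0.0364, 0.115]]
0.18 [[0.158, -0.1547, 0.0582], [0.1748, -0.1222, 0.0814], [0.209, -0.1014, 0.0975]]
```

>>> step_arm --pt "0.0 0 0 -0.01 0" --pt "0.0 0 0 -0.008 0" --pt "0.0 0 0 -0.006 0" --pt "0.0 0 0 -0.002 0" --pt "0.0 0 0 0 0"

```text
clock: 32.37
position: [0.5045, 0.0213, 0.0688]
ee_rot: [-0.541, -0.455, 0.542, -0.454]
ft_force: [-0.3, 0.8, -0.8]
grip_width: 0.019
```

```bash
python3 -c "
from h import *
state()
c,W=look('scene'); s=S(W)
cv2.imwrite('pics/s9.png',cv2.resize(c['color'][130:330,170:370,::-1],None,fx=3,fy=3))
for r in regions_of(c,'price_card')[:1]:
    p=s[r['region']]; p=p[~np.isnan(p[:,0])]
    print(r['p'],np.percentile(p,[1,2,5,10,50,98],axis=0).round(4).tolist())"
```

```text
t 32.37 pos [0.5045 0.0213 0.0688] stand [-0.109   0.006   0.0688] yaw -0.173 w 1.6 F [-0.3  0.8 -0.8]
0.77 [[-0.1224, -0.0221, 0.0136], [-0.1222, -0.0213, 0.0145], [-0.1216, -0.018, 0.0169], [-0.121, -0.0146, 0.0201], [-0.1107, 0.0141, 0.0372], [-0.0991, 0.0337, 0.0892]]
```

View pics/s9.png

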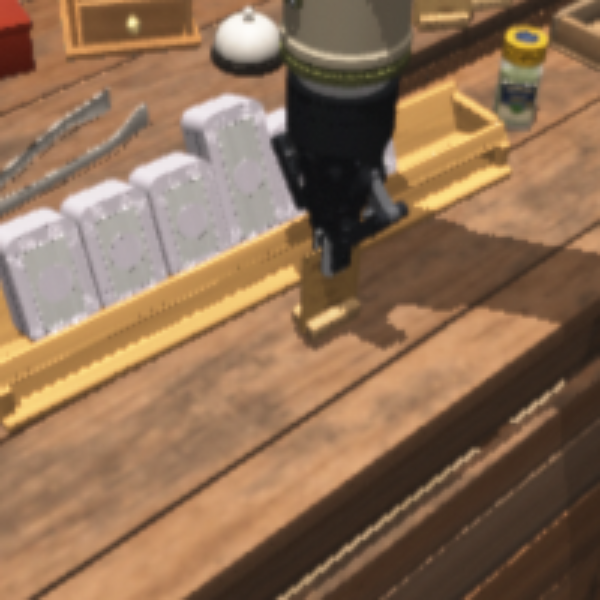

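>>> step_arm --pt "0.0 0 0 -0.006 0" --pt "0.0 0 0 -0.003 0" --pt "0.0 0 0 -0.002 0" --pt "0.0 0 0 0 0" --pt "0.0 0 0 0 0"

```text
clock: 32.88
position: [0.505, 0.0215, 0.0586]
ee_rot: [-0.541, -0.455, 0.541, -0.455]
ft_force: [0.7, -0.1, -0.5]
grip_width: 0.013
```

```bash
python3 -c "
from h import *
state()
c,W=look('scene'); s=S(W)
for r in regions_of(c,'price_card')[:1]:
    p=s[r['region']]; p=p[~np.isnan(p[:,0])]
    print(r['p'],np.percentile(p,[1,2,5,10,50,98],axis=0).round(4).tolist())"
```

```text
t 32.88 pos [0.505  0.0215 0.0586] stand [-0.1085  0.0064  0.0586] yaw -0.173 w 1.1 F [ 0.7 -0.1 -0.5]
0.64 [[-0.1218, -0.0225, 0.0026], [-0.1214, -0.0212, 0.0037], [-0.121, -0.0186, 0.0059], [-0.1205, -0.0153, 0.0089], [-0.1102, 0.0137, 0.0263], [-0.0963, 0.0351, 0.0795]]
```

Just above the table. I'll lower 2 mm more, open a little and lift.

>>> step_arm --pt "0.0 0 0 -0.002 0" --pt "0.0 0 0 -0.001 0" --pt "0.0 0 0 0 0" --pt "0.01 0 0 0 0" --pt "0.02 0 0 0 0" --pt "0.03 0 0 0 0" --pt "0.03 0 0 0 0" --pt "0.03 0 0 0.005 0" --pt "0.03 0 0 0.02 0" --pt "0.03 0 0 0.03 0" --pt "0.03 0 0 0.04 0" --pt "0.03 0 0 0.04 0"

```text
clock: 33.98
position: [0.5043, 0.0218, 0.1922]
ee_rot: [-0.541, -0.456, 0.541, -0.455]
ft_force: [1.6, 0.0, 0.2]
grip_width: 0.347
```

>>> step_arm --pt "0.03 0 0 0.03 0" --pt "0.03 -0.02 -0.03 0.02 0" --pt "0.03 -0.02 -0.03 0 0" --pt "0.03 -0.02 -0.03 0 0" --pt "0.03 -0.02 -0.03 0 0" --pt "0.03 -0.01 -0.03 0 0" --pt "0.03 0 -0.03 0 0" --pt "0.03 0 -0.03 0 0" --pt "0.03 0 0 0 0"

```text
clock: 34.73
position: [0.4138, -0.1941, 0.2409]
ee_rot: [-0.543, -0.453, 0.543, -0.453]
ft_force: [-0.2, -0.1, 0.1]
grip_width: 0.354
```

```bash
python3 -c "
from h import *
survey((100,310,120,440),'s10.png')
for n in ('top','scene'):
    c,W=look(n); s=S(W)
    for b in ((.007,.022),(.03,.1)): print(n,b,*rects(s,*b,(-.15,-.07,-.06,.07),8),sep='\n')
    for q in ('spice_jar','counter_bell'):
        for r in regions_of(c,q)[:1]:
            p=W[r['region']]; print(q,r['p'],np.nanmedian(p,axis=0).round(3))"
```

```text
t 34.73 pos [ 0.4138 -0.1941  0.2409] stand [-0.1612 -0.2217  0.2409] yaw -0.18 w 30.3 F [-0.2 -0.1  0.1]
table small
  top tall_tin 0.64 646 K pct [[-0.0384, -0.0222, 0.0093], [-0.0359, 0.0047, 0.1043], [-0.0031, 0.0318, 0.1227]] slope -0.014071494209824174
  top tin_a 0.86 518 K pct [[-0.0394, 0.157, 0.0112], [-0.0359, 0.1834, 0.0838], [-0.0032, 0.2106, 0.0932]] slope 0.05335476783571649
  top tin_a 0.75 533 K pct [[-0.0395, 0.0961, 0.0074], [-0.0364, 0.1225, 0.0821], [-0.0048, 0.151, 0.0929]] slope 0.026446385416073224
  top tin_a 0.67 571 K pct [[-0.0392, -0.1443, 0.0047], [-0.0358, -0.1158, 0.0803], [0.0052, -0.0884, 0.0931]] slope -0.042524789264240886
  top pair_left 0.61 505 K pct [[-0.0385, 0.0366, 0.008], [-0.0357, 0.0625, 0.0837], [-0.0034, 0.0889, 0.0929]] slope -0.000685308230197087
  scene tall_tin 0.82 1055 K pct [[-0.0386, -0.0202, 0.0121], [-0.0358, 0.0103, 0.0752], [-0.0074, 0.0348, 0.1192]] slope -0.011329353423032673
  scene tin_a 0.75 923 K pct [[-0.0396, 0.1001, 0.0104], [-0.0367, 0.1294, 0.0549], [-0.0085, 0.1546, 0.0893]] slope 0.003649909344868407
  scene tin
[... 187 characters left out ...]
0.0362, 0.192, 0.0541], [-0.0058, 0.2153, 0.0892]] slope -0.0145874839845997
  scene pair_left 0.68 886 K pct [[-0.0386, 0.0358, 0.0098], [-0.0356, 0.0676, 0.0539], [-0.0086, 0.0934, 0.0893]] slope 0.0008245249464150999
top
(0.007, 0.022)
(array([-106.5,    5.5]), [np.float64(27.5), np.float64(48.2)], 0.01, 0.0154, 142)
top
(0.03, 0.1)
spice_jar 0.71 [ 0.563 -0.328  0.094]
counter_bell 0.69 [ 0.771 -0.168  0.09 ]
scene
(0.007, 0.022)
(array([-113.7,    9.5]), [np.float64(28.4), np.float64(52.1)], -0.36, 0.013, 162)
scene
(0.03, 0.1)
(array([-107.8,    7.3]), [np.float64(4.9), np.float64(60.3)], 0.003, 0.0567, 329)
spice_jar 0.58 [ 0.556 -0.321  0.06 ]
counter_bell 0.95 [ 0.761 -0.156  0.08 ]
```

View pics/s10.png

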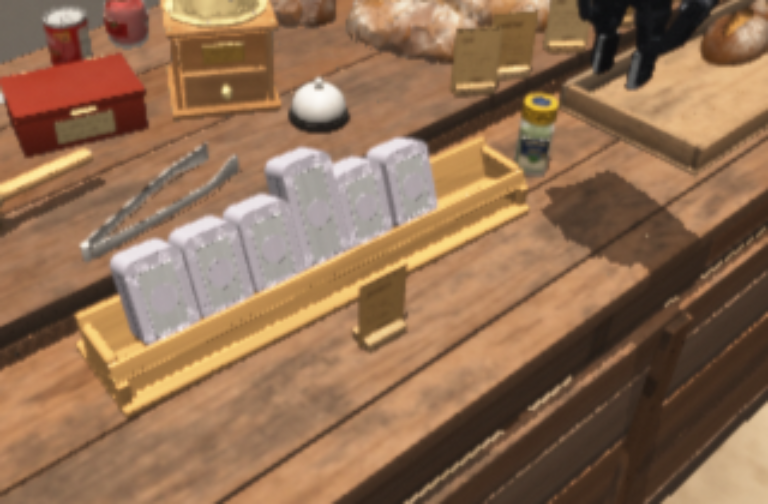

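```bash
python3 -c "
from h import *
c,W=look('top'); s=S(W)
x=s[...,0]-.0098; z=s[...,2]-.020
u=x*np.cos(.38)-z*np.sin(.38); w=x*np.sin(.38)+z*np.cos(.38)
m=(s[...,1]>-.08)&(s[...,1]<-.03)&(w>.02)&(w<.1)&(u<.01)&(u>-.05)
print('pair_right u',np.percentile(u[m],[5,50,97]).round(4),'w',np.percentile(w[m],[50,97]).round(4))
m=(w>.085)&(w<.1)&(u<.005)&(u>-.045); y=np.sort(s[...,1][m]); g=np.diff(y); i=np.where(g>.0025)[0]; print('edges',[(y[k].round(4),y[k+1].round(4)) for k in i])
state(); ticket.hand_in()"
```

```text
pair_right u [-0.0383 -0.0345 -0.0027] w [0.0877 0.0933]
edges [(np.float64(-0.0899), np.float64(-0.0801)), (np.float64(0.0051), np.float64(0.0076)), (np.float64(0.0213), np.float64(0.0239)), (np.float64(0.0321), np.float64(0.0359)), (np.float64(0.0904), np.float64(0.0975)), (np.float64(0.1522), np.float64(0.1576))]
t 35.48 pos [ 0.4152 -0.1884  0.2408] stand [-0.1609 -0.2159  0.2408] yaw -0.173 w 30.0 F [ 0.4  0.1 -0.5]
the job is handed in; nothing more can be done
```

I wedged the tall tin between the pair and seated it, then set all three small tins in the row: two at the left end, one at the right. The price card stands in front of the tall tin. The job was handed in at about 35 s of the 210 s allowed.

Last checks from both cameras:
- **Tins:** All six tins lean flat on the backrest. Their front faces are about 36 mm from it, as seated tins should be, and their tops are at the expected height. The gaps the top camera picked out were about 5 to 10 mm, with the widest between `pair_right` and the tin beside it.
- **Price card:** It is upright and square within 0.01 rad. Its foot is about 107 mm in front of the stand's centre and within 2 mm of the tall tin's middle.
- **Bystanders:** The jar reads where it was at the start and the bell was never approached, but I did not measure the bell's position at the start.
- **Arm:** It is clear of everything.

No check failed. There were small disagreements:
- The two cameras differ by about 2 to 4 mm along the stand.
- A few of the tin tilt fits were noisy (up to 0.05 rad in the last look), though the faces and tops agree with fully seated tins.
- `pair_right` was partly hidden, so I checked it only by its points in the top view.

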